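# Put the bar things back in their trays

## Robot

A 6-joint arm with a two-finger parallel gripper is mounted at the origin on the work surface. World frame = base frame: x ahead of the robot, y to its left, z up, the work surface at z = 0. Lengths are in mm, angles in degrees, forces in N, time in s.
With the tool pointing down it reaches from about 300 to 850 mm from the base axis. Payload 4.2 kg.
Tool frame: the origin (TCP) lies midway between the tips of the shut fingers; the grasp point (between the pads) lies 19 mm behind it; z points along the fingers, y is the line along which they close (so a half turn about z gives the same grasp; the last joint's range is limited). The gripper opens to 91 mm and grips with 3 to 60 N. Pads are 32 mm wide; open, the fingers measure 118 mm over their backs; the gripper's body (76 mm by 178 mm) begins 60 mm behind the grasp point.
Start: joints at [-67.781, 18.312, 89.639, -0, 72.044, -1.146], TCP at [228.045, -527.864, 193.776] pointing down, gripper open.
Joint ranges: [-177.97, 177.97], [-48.28, 115.42], [12.27, 149.76], [-77.06, 257.06], [2.81, 150.46], [-146.56, 146.56]. Speed limits (degrees/s): [147.25, 147.25, 180, 180, 180, 180].

## Interface

Orientations are given as [roll, pitch, yaw] about the fixed x, y, z axes, in that order (R = Rz(yaw) Ry(pitch) Rx(roll)).
In Python, from workcell import state, grab_frame, camera_model, job_done gives the robot as it stands.
- The arm moves only by the tool pendant, called after "Emit:" as name(argument=value, ...), one argument or row to a line, values as JSON. Schema: {"type":"object","properties":{"plan":{"type":"array","items":{"type":"array","items":{"type":"array","items":{"type":"number"},"minItems":6,"maxItems":6},"minItems":1,"maxItems":8},"minItems":1,"maxItems":1},"jaw":{"type":"number"},"clamp_n":{"type":"number"},"only":{"type":"string"},"quiet":{"type":"boolean"},"lines":{"type":"string"}},"required":["plan"],"additionalProperties":false}. plan is a list that holds a single list of rows (three levels of brackets), with 1 to 8 rows, each of 6 numbers: dx, dy, dz in shares of the most that a row can go, 1 being 50 mm, then a rotation vector rx, ry, rz in normalised numbers (1 is 120 degrees); each row shifts and turns the commanded pose from where the row before left it, along the tool's axes as they then stand; what a row does not reach is not made up. A row lasts 1/10 s, in which the tool goes at most 50 mm and 8.59 degrees, less where a joint would pass 70% of its speed; a pose out of reach is approached as far as the arm can. jaw is the finger opening in mm, set as the call begins (left out keeps the last). The fingers move at their own pace and stop on an object; clamp_n is the grip in N (left out, the last holds). Time passes only in rows, so rows that do not move let the fingers close. The tool returns the time, the measured TCP pose, the force, the opening and the grip force at its end. only (a regular expression) keeps the lines of the reply that match it, lines (a string "A,B") keeps lines A to B, and quiet returns only ok. Input that does not fit is refused with a message, and nothing moves.
- state(): the state, without advancing time (a new reading comes with each control period).
- grab_frame(name): name is "scene" or "top"; returns the picture (384x512x3 uint8, blue, green, red); there is no depth.
- camera_model(name): a dict with "fx", "fy", "cx", "cy" (pixels), "D" ([k1, k2, p1, p2, k3] as OpenCV has them; the pictures are not rectified), "T" (4x4, takes a point from camera to world coordinates). Camera axes: x right, y up, looking along -z (the intrinsics and any distortion apply to the point x, -y, -z); pixel columns grow to the right and rows downward; lengths in mm; the calibration is good to about 2 mm. A picture is of the moment at which its call begins. camera_model takes no time and is no camera call.
- job_done(): hands the job in; it is judged then, once.
The state is a dict: "time_s": time; "qpos": joint angles; "qvel": joint speeds; "effort": joint torques, N m; "ee_pos": TCP position; "ee_rot": TCP orientation; "force": force on the tool from outside, world axes, zero at the start; "torque": the same for the moment, N m; "gripper_width": finger opening in mm; "gripper_force": force on a finger pad.
Only numpy, scipy, OpenCV 4.12 (cv2) and the standard library are available. Lean on these libraries where they do the work, as an engineer would, in place of code of your own. Each camera call takes 0.05 s, during which the arm holds its last target. There are 200 camera calls.

## Task

Tidy the pantry counter after the party: put both bottle stoppers in the walnut tray and both napkin rings in the blue tray, all standing upright on the tray floor, and lay the folded corkscrew flat and lengthwise in the burgundy tray. Leave the ice bucket and the drinking glass where they stand.

Things in the scene. Friction and masses are not known exactly. Their poses are not given: they have to be found in the camera images.
- walnut_tray: Open rectangular dark walnut wood tray fixed to the counter, the place for bottle stoppers. 140 x 160 mm outside, 25 mm high, walls and floor 5 mm thick: inner floor 130 mm along its x by 150 mm along its y. Origin at the centre of its underside on the counter (inner floor 5 mm above it); x across its short side, y along its long side, z up.
- blue_tray: Open rectangular blue ceramic tray fixed to the counter, the place for napkin rings. 140 x 160 mm outside, 25 mm high, walls and floor 5 mm thick: inner floor 130 mm along its x by 150 mm along its y. Origin at the centre of its underside on the counter (inner floor 5 mm above it); x across its short side, y along its long side, z up.
- red_tray: Open rectangular burgundy-red lacquered tray fixed to the counter, the place for the corkscrew. 140 x 160 mm outside, 25 mm high, walls and floor 5 mm thick: inner floor 130 mm along its x by 150 mm along its y. Origin at the centre of its underside on the counter (inner floor 5 mm above it); x across its short side, y along its long side, z up.
- black_stopper: Champagne bottle stopper, polished steel with a black band and a black disc on top of its knob, standing upright: a cylinder 38 mm in diameter to a height of 32 mm, then a narrow neck and a small domed knob, 55 mm high in all. About 90 g. Origin at the centre of its underside, z up through the knob. Grip it by the cylinder.
- red_stopper: Champagne bottle stopper, polished steel with a bright red band and a bright red disc on top of its knob, standing upright: a cylinder 38 mm in diameter to a height of 32 mm, then a narrow neck and a small domed knob, 55 mm high in all. About 90 g. Origin at the centre of its underside, z up through the knob. Grip it by the cylinder.
- brass_ring: Napkin ring of yellow brass, standing on its end like a short tube: outside diameter 46 mm, inside 38 mm, 35 mm high. About 60 g. Origin on its axis at the underside, z up along the axis. Can be gripped across the outside.
- copper_ring: Napkin ring of reddish copper, standing on its end like a short tube: outside diameter 46 mm, inside 38 mm, 35 mm high. About 60 g. Origin on its axis at the underside, z up along the axis. Can be gripped across the outside.
- corkscrew: Waiter's corkscrew, folded shut, lying flat: black bar with steel ends and a steel strip along its top, 115 mm long (its y), 22 mm wide (its x), 14 mm high, 18 mm with the strip. About 80 g. Origin at the centre of its underside, z up. Grip it across its width at the middle.
- ice_bucket: Bystander: heavy steel ice bucket with two bottle necks standing out of it, at the left of the work. 208 mm in diameter at the rim, two side handles reach 136 mm from the axis, 200 mm high, the bottle tops 310 mm. Origin at the centre of its underside, z up. Not to be moved.
- tumbler: Bystander: empty drinking glass standing at the right of the work, 76 mm in diameter, 90 mm high. Origin at the centre of its underside, z up. Not to be moved.
Mind the look-alikes: they are no part of the job. There is more than one size of the corkscrew; the one meant has the size given above.

How it is judged:
By the outcome, as a careful person would: the job done as asked, in the order asked, and still so for the second after the job is handed in, with the robot touching nothing.
It also fails if it takes over 109 s, if anything falls off the work surface, if the arm or the gripper's body presses on something with over 40 N, if the wrist force passes 120 N, or if a joint passes its speed limit or range.

## Working session

There is one attempt and no reset: what is moved stays moved. The work goes in short steps, Python scripts to look and compute and a tool call to move; the robot and the scene stay as the last step left them, time stands still between calls to the robot, and variables do not carry over. Pictures are saved under pics/ and viewed, at most 14 in all, crops included, and the job is handed in when it is done.

```bash
mkdir -p pics; ls
```

Run:
```python
from workcell import *
import cv2
for n in("scene","top"):
    f=grab_frame(n); cv2.imwrite(f"pics/{n}0.png",cv2.resize(f,(800,600),interpolation=cv2.INTER_CUBIC))
    cv2.imwrite(f"{n}_raw0.png",f)
    m=camera_model(n); print(n,m)
print(state())
```

```text
pics
scene {'fx': 447.3202345120168, 'fy': 447.3202345120168, 'cx': 256.23448487164296, 'cy': 186.4630270795195, 'D': array([-0.05240727,  0.        ,  0.        ,  0.        ,  0.        ]), 'T': array([[ 1.27226863e-01, -6.20209890e-01,  7.74049751e-01,
         1.71743083e+03],
       [ 9.91781984e-01,  6.89373928e-02, -1.07778160e-01,
        -1.12199867e+02],
       [ 1.34841089e-02,  7.81400875e-01,  6.23883684e-01,
         1.04437502e+03],
       [ 0.00000000e+00,  0.00000000e+00,  0.00000000e+00,
         1.00000000e+00]])}
top {'fx': 373.3220596612667, 'fy': 373.3220596612667, 'cx': 256.6842141929163, 'cy': 188.10059530093324, 'D': array([-0.10408604,  0.        ,  0.        ,  0.        ,  0.        ]), 'T': array([[-4.77576912e-02,  9.75532488e-01, -2.14605612e-01,
         1.91031382e+02],
       [-9.98836524e-01, -4.80810666e-02,  3.71604360e-03,
         4.83500258e+01],
       [-6.69334546e-03,  2.14533393e-01,  9.76693720e-01,
         1.33664927e+03],
       [ 0.00000000e+00,  0.00000000e+00,  0.00000000e+00,
         1.00000000e+00]])}
{'time_s': 0.1, 'qpos': array([-6.77809629e+01,  1.83464970e+01,  8.96981505e+01, -2.78870415e-03,
        7.20427088e+01, -1.14635738e+00]), 'qvel': array([-0.11475463, -0.0707879 , -0.22619638, -0.14602887, -0.0041441 ,
        0.09230148]), 'effort': array([ 1.82205617e-04, -4.13332272e+01, -2.32509148e+01,  7.28800683e-02,
        4.21764760e-02, -7.70061229e-05]), 'ee_pos': array([ 227.84613906, -527.42230733,  193.02779045]), 'ee_rot': array([-1.79912608e+02,  9.03330488e-04,  2.33662569e+01]), 'force': array([-0.03146836, -0.8943891 ,  0.0723198 ]), 'torque': array([ 0.00478939,  0.01053049, -0.01261611]), 'gripper_force': 0.0, 'gripper_width': 91.80780840942845}
```

View pics/scene0.png

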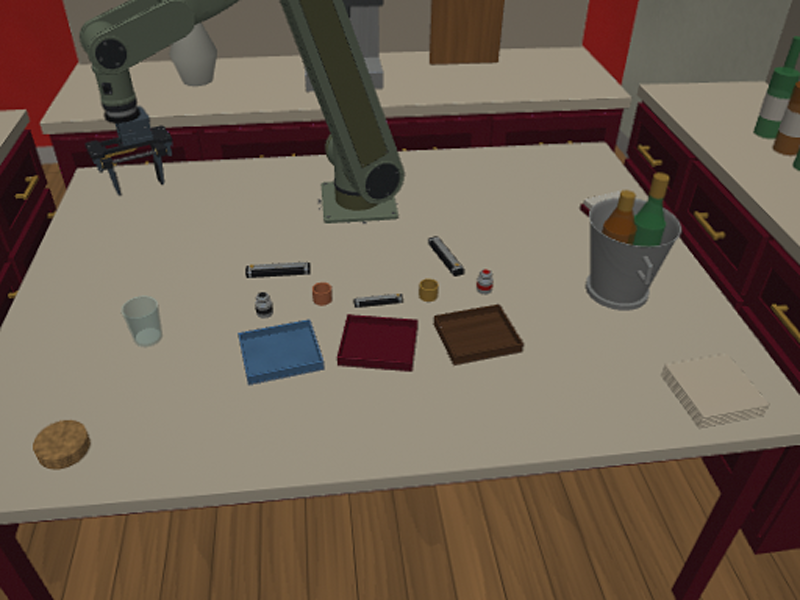

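View pics/top0.png

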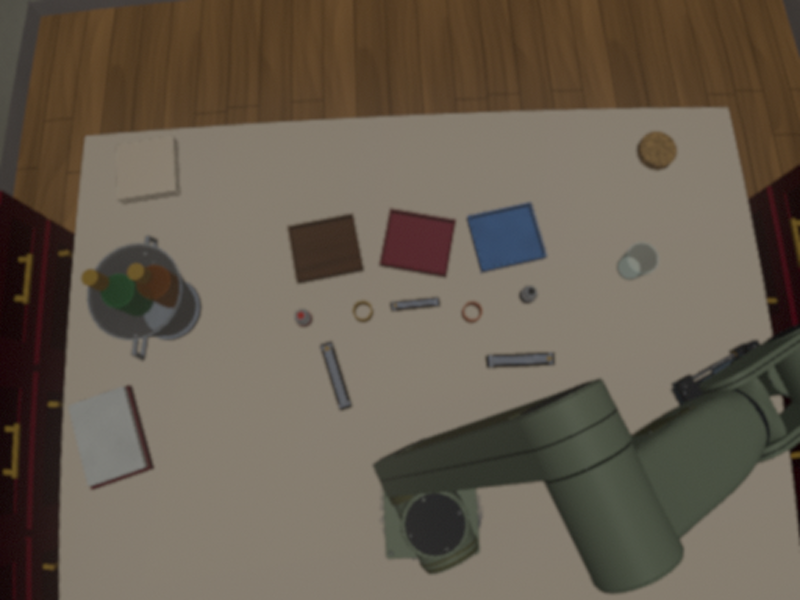

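The scene view shows the blue, red and walnut trays at about (280,350), (378,342) and (478,333). The black stopper is at (264,304), the copper ring at (322,294), the brass ring at (428,290) and the red stopper at (485,281). There are three corkscrew-like bars at (278,269), (446,256) and (378,300). The top view shows the same things, and the middle bar at (415,303) looks like the 115 mm one.

Run:
```python
import cv2,numpy as np
t=cv2.imread('top_raw0.png')[125:265,180:380]; s=cv2.imread('scene_raw0.png')[145:250,145:345]
a=cv2.resize(t,None,fx=4,fy=4,interpolation=cv2.INTER_CUBIC); b=cv2.resize(s,None,fx=4,fy=4,interpolation=cv2.INTER_CUBIC)
cv2.imwrite('pics/ct.png',cv2.convertScaleAbs(a,alpha=1.5)); cv2.imwrite('pics/cs.png',cv2.convertScaleAbs(b,alpha=1.4))
```

```text
(no output)
```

View pics/ct.png

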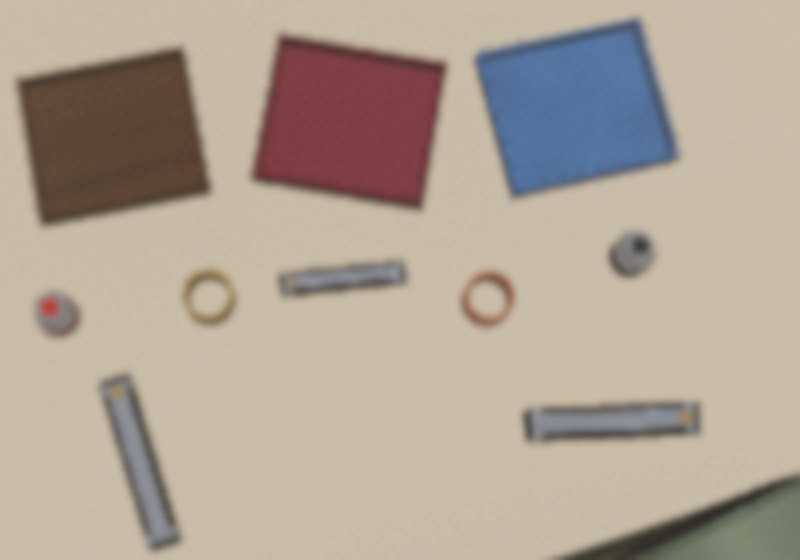

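View pics/cs.png

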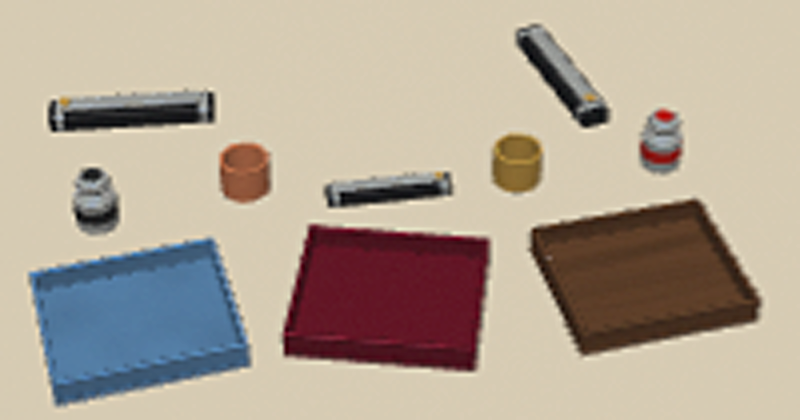

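The crops are sharp. Tray corners, ring rims, stopper discs and bar ends can all be read, so I'll triangulate them.

Create h.py:
```python
import numpy as np,cv2
from workcell import *
from scipy.optimize import least_squares
C={n:camera_model(n) for n in("top","scene")}
def proj(n,P):
    m=C[n];T=np.linalg.inv(m["T"]);P=np.atleast_2d(P)
    q=P@T[:3,:3].T+T[:3,3]; q=q*[1,-1,-1]
    K=np.array([[m["fx"],0,m["cx"]],[0,m["fy"],m["cy"]],[0,0,1]])
    return cv2.projectPoints(q,np.zeros(3),np.zeros(3),K,m["D"])[0][:,0]
def raw(n,p): return (np.array(p,float)+.5)/4-.5+np.array({"top":(180,125),"scene":(145,145)}[n])
def tri(a,b):
    a,b=raw("top",a),raw("scene",b)
    r=least_squares(lambda X:np.r_[proj("top",X)[0]-a,proj("scene",X)[0]-b],[500,0,20])
    return r.x,np.abs(r.fun).max()
def dist(a,b): return float(np.linalg.norm(np.subtract(a,b)))
def tool(dw):  # world delta -> tool delta
    from scipy.spatial.transform import Rotation as R
    return R.from_euler('xyz',state()["ee_rot"],degrees=True).inv().apply(dw)
```

Run:
```python
from h import *
np.set_printoptions(precision=1,suppress=True)
pts={'red_disc':((50,307),(665,116)),'black_disc':((640,244),(93,174)),'brass_rim':((209,297),(518,146)),'copper_rim':((488,298),(246,157)),
'cork_L':((404,272),(328,187)),'cork_R':((283,283),(450,176)),'c2_L':((697,417),(53,99)),'c2_R':((527,424),(213,95)),'c3_f':((116,381),(600,110)),'c3_b':((164,545),(530,30)),}
for k,v in pts.items(): print(k,*tri(*v))
# trays: corners order (+x+y),(+x-y),(-x-y),(-x+y)
tr={'walnut':([(18,78),(182,48),(211,190),(42,223)],[(760,302),(583,338),(531,230),(698,200)]),
'red':([(280,36),(446,65),(422,208),(253,180)],[(478,356),(286,342),(310,226),(490,238)]),
'blue':([(476,55),(640,19),(678,158),(512,197)],[(249,350),(55,388),(31,272),(213,239)])}
for k,(a,b) in tr.items():
    P=np.array([tri(i,j)[0] for i,j in zip(a,b)]); e=[tri(i,j)[1] for i,j in zip(a,b)]
    y=(P[0]+P[3]-P[1]-P[2])[:2]; c=P.mean(0); yaw=np.degrees(np.arctan2(-y[0],y[1]))
    print(k,c,'yaw',yaw,'z',P[:,2],'sides',[dist(P[i],P[(i+1)%4]) for i in range(4)],'err',np.max(e))
```

```text
red_disc [436.1 270.5  54.5] 0.37309139570834304
black_disc [ 466.9 -250.5   56.3] 0.3168149805578082
brass_rim [442.  132.3  35.6] 0.2571713370912221
copper_rim [ 429.2 -115.6   34.1] 0.41651744151087655
cork_L [459.8 -43.6  17.3] 0.4142608034553632
cork_R [455.3  67.1  16.7] 0.0510274661752419
c2_L [ 314.4 -293.8   29.6] 0.6321573628510464
c2_R [ 316.8 -143.1   24.1] 0.44000596618704435
c3_f [373.6 221.1  18.6] 0.4086701588549886
c3_b [227.4 180.5  15.6] 0.36365603238152744
walnut [601.6 216.2  21.9] yaw 8.377759882436902 z [23.8 20.5 21.3 21.9] sides [156.1540484675066, 140.05333416564588, 157.24077932611934, 140.89291549068167] err 0.6150412383813375
red [603.6  -2.1  19.5] yaw -12.743780688882943 z [18.1 16.3 21.5 22. ] sides [157.79086089443325, 141.09659541397434, 157.30054123487457, 142.78666007425053] err 0.4838456549892385
blue [ 607.8 -213.6   20.2] yaw 10.40678397878014 z [18.  20.3 22.6 20.1] sides [158.31249945821298, 139.82284337292032, 158.07733103451037, 140.89101760519793] err 0.8242053936222646
```

The heights agree with the text: knobs 55–56 mm, rims 34–36 mm, bar top 17 mm. The tray corners come out near 20–24 mm high. The middle bar is the short (115 mm) one; the other two are about 150 mm. First I'll turn the tool to yaw 90.

Careful with the scale: shifts go in shares of 50 mm and turns go in shares of 120 degrees. That gives: -8.33 degrees is -0.0694.

Emit:
pendant(
  plan=[
    [[0, 0, 0, 0, 0, -0.0694], [0, 0, 0, 0, 0, -0.0694], [0, 0, 0, 0, 0, -0.0694], [0, 0, 0, 0, 0, -0.0694], [0, 0, 0, 0, 0, -0.0694], [0, 0, 0, 0, 0, -0.0694], [0, 0, 0, 0, 0, -0.0694], [0, 0, 0, 0, 0, -0.0694]],
  ],
  jaw=91,
  clamp_n=20,
)

```text
time_s: 0.9
ee_pos: [227.9, -527.6, 193.3]
ee_rot: [-180.0, -0.1, 90.3]
force: [0.7, -0.5, -1.0]
gripper_width: 91.0
gripper_force: 0.0
```

Emit:
pendant(
  plan=[
    [[0, 0, 0, 0, 0, 0], [0, 0, 0, 0, 0, 0]],
  ],
)

```text
time_s: 1.1
ee_pos: [228.0, -527.7, 193.5]
ee_rot: [-180.0, -0.0, 89.8]
force: [0.5, 0.5, 1.0]
gripper_width: 91.4
gripper_force: 0.0
```

Scaled: 34.6 mm is 0.692, 29.9 mm is 0.598.

Emit:
pendant(
  plan=[
    [[0.692, 0.598, 0, 0, 0, 0], [0.692, 0.598, 0, 0, 0, 0], [0.692, 0.598, 0, 0, 0, 0], [0.692, 0.598, 0, 0, 0, 0], [0.692, 0.598, 0, 0, 0, 0], [0.692, 0.598, 0, 0, 0, 0], [0.692, 0.598, 0, 0, 0, 0], [0.692, 0.598, 0, 0, 0, 0]],
  ],
  jaw=75,
)

```text
time_s: 1.9
ee_pos: [468.2, -249.5, 193.9]
ee_rot: [180.0, 0.0, 89.9]
force: [0.7, -1.1, -0.1]
gripper_width: 75.4
gripper_force: 0.0
```

Emit:
pendant(
  plan=[
    [[0, 0, 0.6, 0, 0, 0], [0, 0, 0.6, 0, 0, 0], [0, 0, 0.6, 0, 0, 0], [0, 0, 0.4, 0, 0, 0], [0, 0, 0, 0, 0, 0], [0, 0, 0, 0, 0, 0]],
  ],
)

```text
time_s: 2.5
ee_pos: [467.5, -251.2, 84.1]
ee_rot: [180.0, 0.0, 89.9]
force: [0.4, -0.2, -0.1]
gripper_width: 74.9
gripper_force: 0.0
```

Scaled: 25 mm is 0.5, 19 mm is 0.38.

Emit:
pendant(
  plan=[
    [[0, 0, 0.5, 0, 0, 0], [0, 0, 0.5, 0, 0, 0], [0, 0, 0.38, 0, 0, 0], [0, 0, 0.2, 0, 0, 0], [0, 0, 0, 0, 0, 0]],
  ],
)

```text
time_s: 3.0
ee_pos: [467.3, -251.2, 4.8]
ee_rot: [-180.0, -0.0, 90.0]
force: [0.4, 0.5, 0.2]
gripper_width: 75.3
gripper_force: 0.0
```

Emit:
pendant(
  plan=[
    [[0, 0, 0, 0, 0, 0], [0, 0, 0, 0, 0, 0], [0, 0, 0, 0, 0, 0], [0, 0, 0, 0, 0, 0], [0, 0, 0, 0, 0, 0], [0, 0, 0, 0, 0, 0], [0, 0, 0, 0, 0, 0]],
  ],
  jaw=30,
  clamp_n=20,
)

```text
time_s: 3.7
ee_pos: [467.0, -251.0, 5.0]
ee_rot: [-180.0, 0.0, 90.0]
force: [-0.9, 0.1, 4.2]
gripper_width: 37.0
gripper_force: 20.0
```

Scaled: -25 mm is -0.5, -15 mm is -0.3.

Emit:
pendant(
  plan=[
    [[0, 0, -0.3, 0, 0, 0], [0, 0, -0.5, 0, 0, 0], [0, 0, -0.5, 0, 0, 0], [0, 0, -0.5, 0, 0, 0], [0, 0, -0.2, 0, 0, 0]],
  ],
)

```text
time_s: 4.2
ee_pos: [468.5, -251.7, 106.7]
ee_rot: [179.8, 0.1, 90.0]
force: [0.1, -0.2, -0.1]
gripper_width: 37.1
gripper_force: 20.0
```

Emit:
pendant(
  plan=[
    [[0.7, 0.23, 0, 0, 0, 0], [0.7, 0.23, 0, 0, 0, 0], [0.7, 0.23, 0, 0, 0, 0], [0.7, 0.23, 0, 0, 0, 0], [0.7, 0.23, 0, 0, 0, 0], [0.7, 0.23, 0, 0, 0, 0]],
  ],
)

```text
time_s: 4.8
ee_pos: [536.1, -39.5, 103.7]
ee_rot: [-179.9, -0.0, 90.0]
force: [0.3, -0.2, -1.0]
gripper_width: 37.1
gripper_force: 20.0
```

Emit:
pendant(
  plan=[
    [[0.7, 0.23, 0, 0, 0, 0], [0.7, 0.23, 0, 0, 0, 0], [0.7, 0.23, 0, 0, 0, 0], [0.7, 0.23, 0, 0, 0, 0], [0.7, 0.23, 0, 0, 0, 0], [0.7, 0.23, 0, 0, 0, 0], [0.192, 0.04, 0, 0, 0, 0], [0, 0, 0, 0, 0, 0]],
  ],
)

```text
time_s: 5.6
ee_pos: [606.7, 179.8, 103.3]
ee_rot: [-179.9, 0.0, 90.1]
force: [-0.2, -1.4, -2.1]
gripper_width: 36.8
gripper_force: 20.0
```

Scaled: 25 mm is 0.5, 10 mm is 0.2.

Emit:
pendant(
  plan=[
    [[0, 0, 0.5, 0, 0, 0], [0, 0, 0.5, 0, 0, 0], [0, 0, 0.5, 0, 0, 0], [0, 0, 0.2, 0, 0, 0], [0, 0, 0.08, 0, 0, 0], [0, 0, 0.04, 0, 0, 0], [0, 0, 0, 0, 0, 0]],
  ],
)

```text
time_s: 6.3
ee_pos: [607.8, 178.4, 14.6]
ee_rot: [179.9, -0.0, 90.0]
force: [-0.1, 0.3, -0.5]
gripper_width: 36.8
gripper_force: 20.0
```

Emit:
pendant(
  plan=[
    [[0, 0, 0.02, 0, 0, 0], [0, 0, 0, 0, 0, 0]],
  ],
)

```text
time_s: 6.5
ee_pos: [607.6, 178.7, 13.5]
ee_rot: [179.9, -0.0, 90.0]
force: [-0.3, 0.1, -1.6]
gripper_width: 36.9
gripper_force: 20.0
```

Scaled: 1.5 mm is 0.03.

Emit:
pendant(
  plan=[
    [[0, 0, 0.03, 0, 0, 0], [0, 0, 0, 0, 0, 0]],
  ],
)

```text
time_s: 6.7
ee_pos: [607.2, 178.6, 11.3]
ee_rot: [180.0, 0.0, 90.0]
force: [0.4, 0.1, -0.5]
gripper_width: 37.3
gripper_force: 20.0
```

Emit:
pendant(
  plan=[
    [[0, 0, 0.02, 0, 0, 0], [0, 0, 0, 0, 0, 0]],
  ],
)

```text
time_s: 6.9
ee_pos: [607.2, 178.6, 10.2]
ee_rot: [180.0, 0.0, 90.0]
force: [0.2, -0.3, -1.1]
gripper_width: 36.4
gripper_force: 20.0
```

Scaled: 0.6 mm is 0.012.

Emit:
pendant(
  plan=[
    [[0, 0, 0.012, 0, 0, 0], [0, 0, 0, 0, 0, 0]],
  ],
)

```text
time_s: 7.1
ee_pos: [607.2, 178.6, 10.1]
ee_rot: [180.0, 0.0, 90.0]
force: [-0.4, -0.4, 3.5]
gripper_width: 37.1
gripper_force: 20.0
```

Emit:
pendant(
  plan=[
    [[0, 0, 0, 0, 0, 0], [0, 0, 0, 0, 0, 0], [0, 0, 0, 0, 0, 0], [0, 0, 0, 0, 0, 0]],
  ],
  jaw=60,
)

```text
time_s: 7.5
ee_pos: [607.1, 178.6, 9.5]
ee_rot: [-180.0, 0.0, 90.0]
force: [0.4, 0.0, 0.1]
gripper_width: 59.7
gripper_force: 0.0
```

Emit:
pendant(
  plan=[
    [[0, 0, -0.2, 0, 0, 0], [0, 0, -0.4, 0, 0, 0], [0, 0, -0.5, 0, 0, 0], [0, 0, -0.6, 0, 0, 0], [0, 0, -0.2, 0, 0, 0], [0, 0, 0, 0, 0, 0]],
  ],
)

```text
time_s: 8.1
ee_pos: [608.4, 178.9, 106.7]
ee_rot: [179.8, -0.1, 90.0]
force: [-0.3, -0.0, -0.7]
gripper_width: 59.9
gripper_force: 0.0
```

Scaled: -34.2 mm is -0.684, 18.4 mm is 0.368.

Emit:
pendant(
  plan=[
    [[0.368, -0.684, 0, 0, 0, 0], [0.368, -0.684, 0, 0, 0, 0], [0.368, -0.684, 0, 0, 0, 0], [0.368, -0.684, 0, 0, 0, 0], [0.368, -0.684, 0, 0, 0, 0], [0, 0, 0, 0, 0, 0], [0, 0, 0, 0, 0, 0]],
  ],
  jaw=75,
)

```text
time_s: 8.8
ee_pos: [435.3, 270.5, 103.7]
ee_rot: [-179.9, 0.1, 90.1]
force: [0.0, 0.2, 1.0]
gripper_width: 75.1
gripper_force: 0.0
```

Emit:
pendant(
  plan=[
    [[0, 0, 0.5, 0, 0, 0], [0, 0, 0.5, 0, 0, 0], [0, 0, 0.5, 0, 0, 0], [0, 0, 0.36, 0, 0, 0], [0, 0, 0.1, 0, 0, 0], [0, 0, 0, 0, 0, 0]],
  ],
)

```text
time_s: 9.4
ee_pos: [436.5, 269.8, 5.6]
ee_rot: [-179.9, 0.1, 89.9]
force: [0.2, -0.0, -0.3]
gripper_width: 74.8
gripper_force: 0.0
```

Emit:
pendant(
  plan=[
    [[0, 0, 0, 0, 0, 0], [0, 0, 0, 0, 0, 0], [0, 0, 0, 0, 0, 0], [0, 0, 0, 0, 0, 0], [0, 0, 0, 0, 0, 0], [0, 0, 0, 0, 0, 0], [0, 0, 0, 0, 0, 0]],
  ],
  jaw=30,
  clamp_n=20,
)

```text
time_s: 10.1
ee_pos: [436.2, 270.7, 7.0]
ee_rot: [180.0, -0.0, 90.0]
force: [-0.0, -0.7, 3.3]
gripper_width: 36.6
gripper_force: 20.0
```

Emit:
pendant(
  plan=[
    [[0, 0, -0.3, 0, 0, 0], [0, 0, -0.5, 0, 0, 0], [0, 0, -0.5, 0, 0, 0], [0, 0, -0.5, 0, 0, 0], [0, 0, -0.2, 0, 0, 0], [0, 0, 0, 0, 0, 0]],
  ],
)

```text
time_s: 10.7
ee_pos: [436.9, 271.0, 107.6]
ee_rot: [179.9, -0.1, 90.0]
force: [0.5, -0.9, -2.0]
gripper_width: 36.6
gripper_force: 20.0
```

Emit:
pendant(
  plan=[
    [[-0.066, 0.64, 0, 0, 0, 0], [-0.066, 0.64, 0, 0, 0, 0], [-0.066, 0.64, 0, 0, 0, 0], [-0.066, 0.64, 0, 0, 0, 0], [-0.064, 0.64, 0, 0, 0, 0], [0, 0, 0, 0, 0, 0], [0, 0, 0, 0, 0, 0]],
  ],
)

```text
time_s: 11.4
ee_pos: [595.2, 253.5, 104.2]
ee_rot: [-179.8, 0.1, 90.0]
force: [-0.0, 0.4, -0.1]
gripper_width: 36.7
gripper_force: 20.0
```

Scaled: 25 mm is 0.5, 10 mm is 0.2.

Emit:
pendant(
  plan=[
    [[0, 0, 0.5, 0, 0, 0], [0, 0, 0.5, 0, 0, 0], [0, 0, 0.5, 0, 0, 0], [0, 0, 0.2, 0, 0, 0], [0, 0, 0.1, 0, 0, 0], [0, 0, 0.02, 0, 0, 0], [0, 0, 0, 0, 0, 0], [0, 0, 0, 0, 0, 0]],
  ],
)

```text
time_s: 12.2
ee_pos: [596.9, 254.5, 16.9]
ee_rot: [179.9, -0.0, 90.0]
force: [-0.0, -0.4, -1.8]
gripper_width: 36.6
gripper_force: 20.0
```

Scaled: 2 mm is 0.04, 1.5 mm is 0.03.

Emit:
pendant(
  plan=[
    [[0, 0, 0.04, 0, 0, 0], [0, 0, 0.03, 0, 0, 0], [0, 0, 0, 0, 0, 0], [0, 0, 0, 0, 0, 0]],
  ],
)

```text
time_s: 12.6
ee_pos: [596.2, 254.1, 12.1]
ee_rot: [-180.0, 0.0, 90.0]
force: [0.3, -0.1, -1.3]
gripper_width: 36.7
gripper_force: 20.0
```

Emit:
pendant(
  plan=[
    [[0, 0, 0.02, 0, 0, 0], [0, 0, 0, 0, 0, 0], [0, 0, 0, 0, 0, 0]],
  ],
)

```text
time_s: 12.9
ee_pos: [596.3, 254.2, 12.0]
ee_rot: [180.0, -0.0, 90.0]
force: [-1.6, -0.4, 5.0]
gripper_width: 36.8
gripper_force: 20.0
```

Emit:
pendant(
  plan=[
    [[0, 0, 0, 0, 0, 0], [0, 0, 0, 0, 0, 0], [0, 0, 0, 0, 0, 0], [0, 0, 0, 0, 0, 0]],
  ],
  jaw=60,
)

```text
time_s: 13.3
ee_pos: [596.1, 254.1, 10.8]
ee_rot: [-180.0, 0.0, 90.0]
force: [-0.0, -0.2, 0.8]
gripper_width: 60.1
gripper_force: 0.0
```

Emit:
pendant(
  plan=[
    [[0, 0, -0.2, 0, 0, 0], [0, 0, -0.4, 0, 0, 0], [0, 0, -0.5, 0, 0, 0], [0, 0, -0.6, 0, 0, 0], [0, 0, -0.2, 0, 0, 0], [0, 0, 0, 0, 0, 0]],
  ],
)

```text
time_s: 13.9
ee_pos: [597.3, 254.7, 108.2]
ee_rot: [179.8, -0.1, 90.0]
force: [-0.3, -0.4, 0.5]
gripper_width: 59.7
gripper_force: 0.0
```

Emit:
pendant(
  plan=[
    [[-0.488, -0.616, 0, 0, 0, 0], [-0.488, -0.616, 0, 0, 0, 0], [-0.488, -0.616, 0, 0, 0, 0], [-0.488, -0.616, 0, 0, 0, 0], [-0.488, -0.616, 0, 0, 0, 0], [0, 0, 0, 0, 0, 0], [0, 0, 0, 0, 0, 0]],
  ],
  jaw=80,
)

```text
time_s: 14.6
ee_pos: [441.4, 131.7, 105.4]
ee_rot: [-179.9, 0.0, 90.0]
force: [0.8, -0.0, 1.0]
gripper_width: 80.0
gripper_force: 0.0
```

Emit:
pendant(
  plan=[
    [[0, 0, 0.5, 0, 0, 0], [0, 0, 0.5, 0, 0, 0], [0, 0, 0.5, 0, 0, 0], [0, 0, 0.32, 0, 0, 0], [0, 0, 0.1, 0, 0, 0], [0, 0, 0, 0, 0, 0], [0, 0, 0, 0, 0, 0]],
  ],
)

```text
time_s: 15.3
ee_pos: [443.2, 132.6, 10.5]
ee_rot: [179.9, -0.0, 90.0]
force: [0.9, -1.0, 1.0]
gripper_width: 80.3
gripper_force: 0.0
```

Scaled: 4 mm is 0.08.

Emit:
pendant(
  plan=[
    [[0, 0, 0.08, 0, 0, 0], [0, 0, 0, 0, 0, 0]],
  ],
)

```text
time_s: 15.5
ee_pos: [442.4, 132.2, 6.4]
ee_rot: [180.0, -0.0, 90.0]
force: [0.0, -0.1, 0.4]
gripper_width: 80.1
gripper_force: 0.0
```

Emit:
pendant(
  plan=[
    [[0, 0, 0, 0, 0, 0], [0, 0, 0, 0, 0, 0], [0, 0, 0, 0, 0, 0], [0, 0, 0, 0, 0, 0], [0, 0, 0, 0, 0, 0], [0, 0, 0, 0, 0, 0], [0, 0, 0, 0, 0, 0]],
  ],
  jaw=38,
  clamp_n=15,
)

```text
time_s: 16.2
ee_pos: [442.4, 132.2, 6.2]
ee_rot: [180.0, -0.0, 90.0]
force: [-0.3, -0.6, 0.6]
gripper_width: 45.1
gripper_force: 15.0
```

Emit:
pendant(
  plan=[
    [[0, 0, -0.3, 0, 0, 0], [0, 0, -0.5, 0, 0, 0], [0, 0, -0.5, 0, 0, 0], [0, 0, -0.5, 0, 0, 0], [0, 0, -0.2, 0, 0, 0], [0, 0, 0, 0, 0, 0]],
  ],
)

```text
time_s: 16.8
ee_pos: [442.9, 132.3, 107.0]
ee_rot: [179.9, -0.0, 90.0]
force: [-0.6, 0.1, -1.0]
gripper_width: 45.2
gripper_force: 15.0
```

Emit:
pendant(
  plan=[
    [[-0.686, 0.354, 0, 0, 0, 0], [-0.686, 0.354, 0, 0, 0, 0], [-0.686, 0.354, 0, 0, 0, 0], [-0.686, 0.354, 0, 0, 0, 0], [-0.686, 0.354, 0, 0, 0, 0]],
  ],
)

```text
time_s: 17.3
ee_pos: [530.1, -40.7, 104.2]
ee_rot: [-179.8, -0.0, 90.0]
force: [1.4, 0.7, -0.1]
gripper_width: 45.3
gripper_force: 15.0
```

Emit:
pendant(
  plan=[
    [[-0.686, 0.354, 0, 0, 0, 0], [-0.686, 0.354, 0, 0, 0, 0], [-0.686, 0.354, 0, 0, 0, 0], [-0.686, 0.354, 0, 0, 0, 0], [0, 0, 0, 0, 0, 0], [0, 0, 0, 0, 0, 0]],
  ],
)

```text
time_s: 17.9
ee_pos: [600.4, -176.8, 103.8]
ee_rot: [-179.8, -0.1, 89.9]
force: [-0.4, 0.7, -0.8]
gripper_width: 45.4
gripper_force: 15.0
```

Run:
```python
from workcell import *
import cv2,numpy as np
t=grab_frame("top")[110:260,170:370]; s=grab_frame("scene")[125:250,145:345]
p=np.vstack([t,s]); cv2.imwrite('pics/mid.png',cv2.convertScaleAbs(cv2.resize(p[:, :],(436,600),interpolation=cv2.INTER_CUBIC),alpha=1.4))
print(state()["ee_pos"])
```

```text
[ 600.24319698 -175.48870672  104.7060717 ]
```

View pics/mid.png

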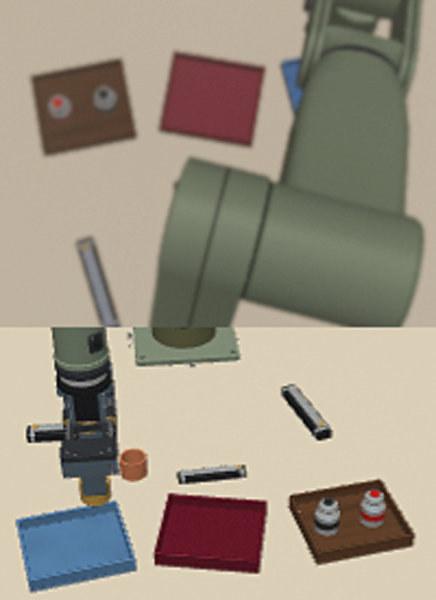

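Both stoppers stand upright in the walnut tray, in the scene half at about (326,515) and (373,508). The brass ring is held over the blue tray at (95,492). Next I'll lower it.

Scaled: 25 mm is 0.5, 10 mm is 0.2.

Emit:
pendant(
  plan=[
    [[0, 0, 0.5, 0, 0, 0], [0, 0, 0.5, 0, 0, 0], [0, 0, 0.5, 0, 0, 0], [0, 0, 0.2, 0, 0, 0], [0, 0, 0.1, 0, 0, 0], [0, 0, 0, 0, 0, 0], [0, 0, 0, 0, 0, 0]],
  ],
)

```text
time_s: 18.7
ee_pos: [602.3, -176.5, 17.3]
ee_rot: [179.9, 0.0, 90.0]
force: [-0.5, 1.1, -0.1]
gripper_width: 45.4
gripper_force: 15.0
```

Emit:
pendant(
  plan=[
    [[0, 0, 0.04, 0, 0, 0], [0, 0, 0, 0, 0, 0], [0, 0, 0, 0, 0, 0]],
  ],
)

```text
time_s: 19.0
ee_pos: [601.7, -176.7, 14.6]
ee_rot: [180.0, 0.0, 90.0]
force: [0.1, -0.7, -1.0]
gripper_width: 45.0
gripper_force: 15.0
```

Scaled: 2 mm is 0.04.

Emit:
pendant(
  plan=[
    [[0, 0, 0.04, 0, 0, 0], [0, 0, 0, 0, 0, 0], [0, 0, 0, 0, 0, 0]],
  ],
)

```text
time_s: 19.3
ee_pos: [601.4, -176.6, 12.1]
ee_rot: [-180.0, 0.0, 90.0]
force: [0.5, -0.2, -0.9]
gripper_width: 45.6
gripper_force: 15.0
```

Emit:
pendant(
  plan=[
    [[0, 0, 0.02, 0, 0, 0], [0, 0, 0, 0, 0, 0], [0, 0, 0, 0, 0, 0]],
  ],
)

```text
time_s: 19.6
ee_pos: [601.6, -176.6, 11.3]
ee_rot: [180.0, 0.0, 90.0]
force: [0.6, -0.4, 0.0]
gripper_width: 45.3
gripper_force: 15.0
```

Scaled: 0.7 mm is 0.014.

Emit:
pendant(
  plan=[
    [[0, 0, 0.014, 0, 0, 0], [0, 0, 0, 0, 0, 0], [0, 0, 0, 0, 0, 0]],
  ],
)

```text
time_s: 19.9
ee_pos: [601.7, -176.6, 11.2]
ee_rot: [180.0, 0.0, 90.0]
force: [-1.2, 0.0, 5.5]
gripper_width: 45.4
gripper_force: 15.0
```

Emit:
pendant(
  plan=[
    [[0, 0, 0, 0, 0, 0], [0, 0, 0, 0, 0, 0], [0, 0, 0, 0, 0, 0], [0, 0, 0, 0, 0, 0]],
  ],
  jaw=66,
)

```text
time_s: 20.3
ee_pos: [601.4, -176.5, 10.1]
ee_rot: [-180.0, -0.0, 90.0]
force: [-0.0, -0.1, -0.1]
gripper_width: 65.7
gripper_force: 0.0
```

Emit:
pendant(
  plan=[
    [[0, 0, -0.2, 0, 0, 0], [0, 0, -0.4, 0, 0, 0], [0, 0, -0.5, 0, 0, 0], [0, 0, -0.6, 0, 0, 0], [0, 0, -0.2, 0, 0, 0], [0, 0, 0, 0, 0, 0]],
  ],
)

```text
time_s: 20.9
ee_pos: [602.7, -176.9, 107.5]
ee_rot: [179.8, 0.1, 90.0]
force: [-0.3, -0.0, -0.9]
gripper_width: 66.3
gripper_force: 0.0
```

Emit:
pendant(
  plan=[
    [[0.244, -0.69, 0, 0, 0, 0], [0.244, -0.69, 0, 0, 0, 0], [0.244, -0.69, 0, 0, 0, 0], [0.244, -0.69, 0, 0, 0, 0], [0.244, -0.69, 0, 0, 0, 0], [0, 0, 0, 0, 0, 0], [0, 0, 0, 0, 0, 0]],
  ],
  jaw=80,
)

```text
time_s: 21.6
ee_pos: [428.2, -115.3, 104.7]
ee_rot: [-179.9, -0.0, 90.0]
force: [0.4, -0.5, -0.3]
gripper_width: 79.9
gripper_force: 0.0
```

Emit:
pendant(
  plan=[
    [[0, 0, 0.5, 0, 0, 0], [0, 0, 0.5, 0, 0, 0], [0, 0, 0.5, 0, 0, 0], [0, 0, 0.38, 0, 0, 0], [0, 0, 0.12, 0, 0, 0], [0, 0, 0, 0, 0, 0], [0, 0, 0, 0, 0, 0]],
  ],
)

```text
time_s: 22.3
ee_pos: [430.1, -115.9, 5.8]
ee_rot: [179.9, 0.0, 90.0]
force: [-0.4, -0.1, -0.2]
gripper_width: 80.2
gripper_force: 0.0
```

Emit:
pendant(
  plan=[
    [[0, 0, 0, 0, 0, 0], [0, 0, 0, 0, 0, 0], [0, 0, 0, 0, 0, 0], [0, 0, 0, 0, 0, 0], [0, 0, 0, 0, 0, 0], [0, 0, 0, 0, 0, 0], [0, 0, 0, 0, 0, 0]],
  ],
  jaw=38,
  clamp_n=15,
)

```text
time_s: 23.0
ee_pos: [429.3, -115.6, 5.7]
ee_rot: [180.0, 0.0, 90.0]
force: [-0.0, -0.2, 2.9]
gripper_width: 44.9
gripper_force: 15.0
```

Emit:
pendant(
  plan=[
    [[0, 0, -0.3, 0, 0, 0], [0, 0, -0.5, 0, 0, 0], [0, 0, -0.5, 0, 0, 0], [0, 0, -0.5, 0, 0, 0], [0, 0, -0.2, 0, 0, 0], [0, 0, 0, 0, 0, 0]],
  ],
)

```text
time_s: 23.6
ee_pos: [429.7, -115.8, 106.2]
ee_rot: [179.9, 0.0, 90.0]
force: [0.4, 0.4, -0.7]
gripper_width: 44.9
gripper_force: 15.0
```

Emit:
pendant(
  plan=[
    [[-0.386, 0.53, 0, 0, 0, 0], [-0.386, 0.53, 0, 0, 0, 0], [-0.386, 0.53, 0, 0, 0, 0], [-0.386, 0.53, 0, 0, 0, 0], [-0.386, 0.53, 0, 0, 0, 0], [-0.386, 0.53, 0, 0, 0, 0], [-0.386, 0.53, 0, 0, 0, 0], [0, 0, 0, 0, 0, 0]],
  ],
)

```text
time_s: 24.4
ee_pos: [616.6, -252.7, 102.3]
ee_rot: [-180.0, 0.0, 89.9]
force: [-0.1, -0.1, -1.6]
gripper_width: 44.9
gripper_force: 15.0
```

Emit:
pendant(
  plan=[
    [[0, 0, 0.5, 0, 0, 0], [0, 0, 0.5, 0, 0, 0], [0, 0, 0.5, 0, 0, 0], [0, 0, 0.2, 0, 0, 0], [0, 0, 0.1, 0, 0, 0], [0, 0, 0, 0, 0, 0], [0, 0, 0, 0, 0, 0]],
  ],
)

```text
time_s: 25.1
ee_pos: [615.2, -250.9, 16.5]
ee_rot: [179.9, 0.0, 90.0]
force: [-0.0, -0.4, -0.8]
gripper_width: 45.3
gripper_force: 15.0
```

Scaled: 2 mm is 0.04, 1.5 mm is 0.03.

Emit:
pendant(
  plan=[
    [[0, 0, 0.04, 0, 0, 0], [0, 0, 0.03, 0, 0, 0], [0, 0, 0, 0, 0, 0], [0, 0, 0, 0, 0, 0]],
  ],
)

```text
time_s: 25.5
ee_pos: [614.6, -250.7, 12.2]
ee_rot: [180.0, 0.0, 90.0]
force: [-0.2, -0.0, -1.0]
gripper_width: 45.1
gripper_force: 15.0
```

Emit:
pendant(
  plan=[
    [[0, 0, 0.02, 0, 0, 0], [0, 0, 0, 0, 0, 0], [0, 0, 0, 0, 0, 0]],
  ],
)

```text
time_s: 25.8
ee_pos: [614.5, -250.6, 10.9]
ee_rot: [180.0, 0.0, 90.0]
force: [0.5, 1.0, -1.1]
gripper_width: 45.1
gripper_force: 15.0
```

Scaled: 0.8 mm is 0.016.

Emit:
pendant(
  plan=[
    [[0, 0, 0.016, 0, 0, 0], [0, 0, 0, 0, 0, 0], [0, 0, 0, 0, 0, 0]],
  ],
)

```text
time_s: 26.1
ee_pos: [614.6, -250.7, 10.7]
ee_rot: [180.0, 0.0, 90.0]
force: [-0.6, 1.2, 5.0]
gripper_width: 45.2
gripper_force: 15.0
```

Emit:
pendant(
  plan=[
    [[0, 0, 0, 0, 0, 0], [0, 0, 0, 0, 0, 0], [0, 0, 0, 0, 0, 0], [0, 0, 0, 0, 0, 0]],
  ],
  jaw=66,
)

```text
time_s: 26.5
ee_pos: [614.5, -250.6, 9.8]
ee_rot: [-180.0, -0.0, 90.0]
force: [-0.7, 0.2, 0.4]
gripper_width: 65.7
gripper_force: 0.0
```

Emit:
pendant(
  plan=[
    [[0, 0, -0.2, 0, 0, 0], [0, 0, -0.4, 0, 0, 0], [0, 0, -0.5, 0, 0, 0], [0, 0, -0.6, 0, 0, 0], [0, 0, -0.2, 0, 0, 0], [0, 0, 0, 0, 0, 0]],
  ],
)

```text
time_s: 27.1
ee_pos: [615.6, -251.1, 107.3]
ee_rot: [179.8, 0.1, 90.0]
force: [0.1, 0.9, 0.1]
gripper_width: 66.0
gripper_force: 0.0
```

Emit:
pendant(
  plan=[
    [[0.656, -0.392, 0, 0, 0, 0], [0.656, -0.392, 0, 0, 0, 0], [0.656, -0.392, 0, 0, 0, 0], [0.656, -0.392, 0, 0, 0, 0], [0.656, -0.392, 0, 0, 0, 0], [0.656, -0.392, 0, 0, 0, 0], [0.656, -0.392, 0, 0, 0, 0], [0.656, -0.392, 0, 0, 0, 0]],
  ],
  jaw=60,
)

```text
time_s: 27.9
ee_pos: [455.5, 12.9, 103.7]
ee_rot: [-179.8, -0.0, 90.0]
force: [-0.4, -0.1, 1.0]
gripper_width: 60.2
gripper_force: 0.0
```

Emit:
pendant(
  plan=[
    [[0, 0, 0, 0, 0, -0.0192], [0, 0, 0, 0, 0, 0], [0, 0, 0, 0, 0, 0]],
  ],
)

```text
time_s: 28.2
ee_pos: [457.4, 11.6, 104.4]
ee_rot: [-179.9, 0.0, 92.3]
force: [0.2, 0.1, -0.0]
gripper_width: 60.4
gripper_force: 0.0
```

Run:
```python
from workcell import *
import cv2,numpy as np
t=grab_frame("top")[110:260,170:370]; s=grab_frame("scene")[125:250,145:345]
p=np.vstack([t,s]); cv2.imwrite('pics/mid2.png',cv2.convertScaleAbs(cv2.resize(p[:, :],(436,600),interpolation=cv2.INTER_CUBIC),alpha=1.4))
```

```text
(no output)
```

View pics/mid2.png

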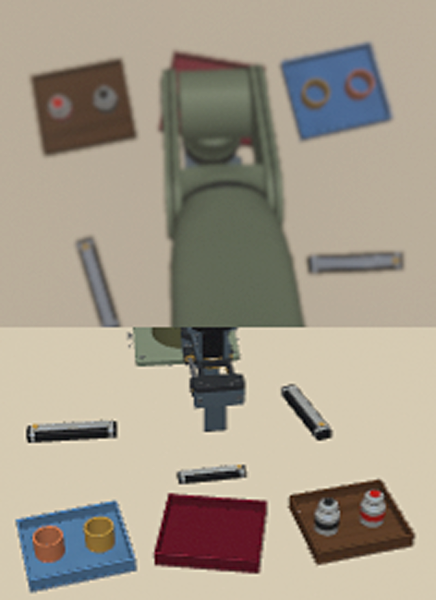

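Both rings stand upright in the blue tray at (48,543) and (100,533), and the gripper is over the short corkscrew at (211,473). Next I'll descend and grip it.

Scaled: 25 mm is 0.5, 17 mm is 0.34.

Emit:
pendant(
  plan=[
    [[0, 0, 0.5, 0, 0, 0], [0, 0, 0.5, 0, 0, 0], [0, 0, 0.5, 0, 0, 0], [0, 0, 0.34, 0, 0, 0], [0, 0, 0.12, 0, 0, 0], [0, 0, 0.04, 0, 0, 0], [0, 0, 0, 0, 0, 0], [0, 0, 0, 0, 0, 0]],
  ],
)

```text
time_s: 29.1
ee_pos: [458.5, 11.6, 5.9]
ee_rot: [179.9, 0.0, 92.3]
force: [-0.5, 0.1, -0.2]
gripper_width: 59.9
gripper_force: 0.0
```

Emit:
pendant(
  plan=[
    [[0, 0, 0, 0, 0, 0], [0, 0, 0, 0, 0, 0]],
  ],
)

```text
time_s: 29.3
ee_pos: [458.1, 11.7, 5.7]
ee_rot: [179.9, 0.0, 92.3]
force: [-0.2, 0.3, 0.6]
gripper_width: 59.8
gripper_force: 0.0
```

Scaled: 3 mm is 0.06.

Emit:
pendant(
  plan=[
    [[0, 0, 0.06, 0, 0, 0], [0, 0, 0, 0, 0, 0], [0, 0, 0, 0, 0, 0]],
  ],
)

```text
time_s: 29.6
ee_pos: [457.6, 11.8, 2.0]
ee_rot: [-180.0, 0.0, 92.3]
force: [-0.2, 0.7, 0.6]
gripper_width: 60.0
gripper_force: 0.0
```

Emit:
pendant(
  plan=[
    [[0, 0, 0, 0, 0, 0], [0, 0, 0, 0, 0, 0], [0, 0, 0, 0, 0, 0], [0, 0, 0, 0, 0, 0], [0, 0, 0, 0, 0, 0], [0, 0, 0, 0, 0, 0], [0, 0, 0, 0, 0, 0]],
  ],
  jaw=10,
  clamp_n=25,
)

```text
time_s: 30.3
ee_pos: [457.7, 11.7, 2.1]
ee_rot: [180.0, 0.0, 92.3]
force: [-0.7, 0.3, 0.7]
gripper_width: 10.5
gripper_force: 0.0
```

Emit:
pendant(
  plan=[
    [[0, 0, -0.2, 0, 0, 0], [0, 0, -0.4, 0, 0, 0], [0, 0, -0.5, 0, 0, 0], [0, 0, -0.5, 0, 0, 0], [0, 0, 0, 0, 0, 0.0625], [0, 0, 0, 0, 0, 0.0625], [0, 0, 0, 0, 0, 0], [0, 0, 0, 0, 0, 0]],
  ],
)

```text
time_s: 31.1
ee_pos: [457.7, 11.7, 82.5]
ee_rot: [180.0, -0.0, 77.5]
force: [0.8, -0.6, -0.4]
gripper_width: 9.7
gripper_force: 0.0
```

```bash
python3 -c "
from h import *
s=state();print(s['ee_pos'],s['ee_rot'],tool([603.6-s['ee_pos'][0],-2.1-s['ee_pos'][1],0]))"
```

```text
[457.73243954  11.73061954  82.53037847] [ 1.79970884e+02 -2.74861007e-04  7.74611406e+01] [1.81673518e+01 1.45391104e+02 7.39717080e-02]
```

The fingers closed on nothing (10 mm opening, no force), so I'll look again.

Run:
```python
from workcell import *
import cv2,numpy as np
s=grab_frame("scene"); cv2.imwrite('scene_raw1.png',s)
cv2.imwrite('pics/miss.png',cv2.convertScaleAbs(cv2.resize(s[145:250,145:345],None,fx=4,fy=4,interpolation=cv2.INTER_CUBIC),alpha=1.4))
t=grab_frame("top"); cv2.imwrite('top_raw1.png',t)
```

```text
(no output)
```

View pics/miss.png

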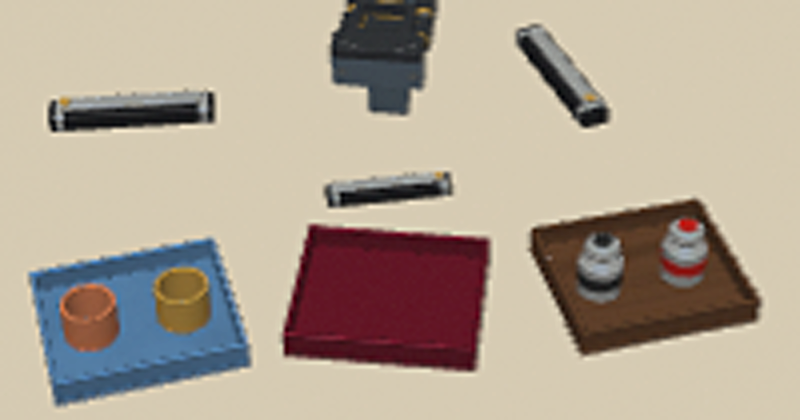

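Run:
```python
from h import *
np.set_printoptions(precision=1,suppress=True)
s=state();p=s['ee_pos'];print(p,s['gripper_width'])
off={"top":(180,125),"scene":(145,145)}
for n in off:
    for P in ([*p],[457.5,11.7,18],[457.5,11.7,0],[p[0],p[1],101.5]): print(n,P,(proj(n,P)[0]-off[n]+.5)*4-.5)
```

```text
[457.6  11.8  82.2] 10.190333903199996
top [np.float64(457.6238224932623), np.float64(11.75093161862605), np.float64(82.20270260146911)] [345.7 262.4]
top [457.5, 11.7, 18] [344.5 277.4]
top [457.5, 11.7, 0] [344.2 281.3]
top [np.float64(457.6238224932623), np.float64(11.75093161862605), 101.5] [346.2 257.6]
scene [np.float64(457.6238224932623), np.float64(11.75093161862605), np.float64(82.20270260146911)] [389.8 124.5]
scene [457.5, 11.7, 18] [390.1 180.6]
scene [457.5, 11.7, 0] [390.3 195.8]
scene [np.float64(457.6238224932623), np.float64(11.75093161862605), 101.5] [389.6 107.1]
```

Run:
```python
from h import *
p=state()['ee_pos']
for x in (463,470,476):
  print(x,[(z,round((proj("scene",[x,p[1],z])[0][1]-145+.5)*4-.5,1)) for z in (85,90,95,100,105,110)])
im=cv2.imread('scene_raw1.png'); print(im[165:182,241:244].mean(1).astype(int).tolist())
```

```text
463 [(85, np.float64(125.6)), (90, np.float64(121.1)), (95, np.float64(116.6)), (100, np.float64(112.1)), (105, np.float64(107.5)), (110, np.float64(102.9))]
470 [(85, np.float64(130.4)), (90, np.float64(125.9)), (95, np.float64(121.4)), (100, np.float64(116.8)), (105, np.float64(112.3)), (110, np.float64(107.7))]
476 [(85, np.float64(134.5)), (90, np.float64(130.0)), (95, np.float64(125.5)), (100, np.float64(120.9)), (105, np.float64(116.4)), (110, np.float64(111.8))]
[[57, 52, 45], [58, 52, 45], [52, 48, 41], [54, 50, 43], [54, 49, 43], [54, 49, 42], [53, 48, 41], [53, 47, 41], [92, 101, 104], [131, 149, 158], [128, 146, 154], [128, 145, 153], [128, 145, 153], [127, 144, 152], [127, 145, 153], [127, 145, 153], [128, 145, 153]]
```

In the image the fingertips sit about 18 mm higher than the reported TCP: row 113 corresponds to z≈100–105, while the reading is 82. So the tips closed just above the low bar. I'll re-open, turn back, and go lower while watching the force.

Scaled: 25 mm is 0.5, 20 mm is 0.4, -7.5 degrees is -0.0625.

Emit:
pendant(
  plan=[
    [[0, 0, 0, 0, 0, -0.0625], [0, 0, 0, 0, 0, -0.0625], [0, 0, 0.4, 0, 0, 0], [0, 0, 0.5, 0, 0, 0], [0, 0, 0.5, 0, 0, 0], [0, 0, 0.2, 0, 0, 0], [0, 0, 0, 0, 0, 0], [0, 0, 0, 0, 0, 0]],
  ],
  jaw=60,
)

```text
time_s: 32.0
ee_pos: [458.3, 11.7, 2.6]
ee_rot: [179.9, 0.0, 92.3]
force: [-0.6, 0.2, -0.7]
gripper_width: 60.0
gripper_force: 0.0
```

Emit:
pendant(
  plan=[
    [[0, 0, 0.08, 0, 0, 0], [0, 0, 0, 0, 0, 0], [0, 0, 0, 0, 0, 0]],
  ],
)

```text
time_s: 32.3
ee_pos: [458.0, 11.8, -1.4]
ee_rot: [179.9, 0.0, 92.3]
force: [-0.7, -0.8, -0.4]
gripper_width: 60.1
gripper_force: 0.0
```

Emit:
pendant(
  plan=[
    [[0, 0, 0.04, 0, 0, 0], [0, 0, 0, 0, 0, 0], [0, 0, 0, 0, 0, 0]],
  ],
)

```text
time_s: 32.6
ee_pos: [457.7, 11.7, -3.8]
ee_rot: [180.0, 0.0, 92.3]
force: [-0.3, 0.1, 0.5]
gripper_width: 60.2
gripper_force: 0.0
```

Scaled: 2 mm is 0.04.

Emit:
pendant(
  plan=[
    [[0, 0, 0.04, 0, 0, 0], [0, 0, 0.04, 0, 0, 0], [0, 0, 0, 0, 0, 0], [0, 0, 0, 0, 0, 0]],
  ],
)

```text
time_s: 33.0
ee_pos: [457.6, 11.7, -8.0]
ee_rot: [-180.0, 0.0, 92.3]
force: [-0.5, -0.1, -0.2]
gripper_width: 59.7
gripper_force: 0.0
```

Emit:
pendant(
  plan=[
    [[0, 0, 0.04, 0, 0, 0], [0, 0, 0, 0, 0, 0], [0, 0, 0, 0, 0, 0]],
  ],
)

```text
time_s: 33.3
ee_pos: [457.7, 11.7, -9.9]
ee_rot: [-180.0, 0.0, 92.3]
force: [-0.2, -1.2, 0.4]
gripper_width: 60.0
gripper_force: 0.0
```

Run:
```python
from workcell import *
import cv2,numpy as np
s=grab_frame("scene")
cv2.imwrite('pics/low.png',cv2.convertScaleAbs(cv2.resize(s[130:235,170:310],None,fx=5,fy=5,interpolation=cv2.INTER_CUBIC),alpha=1.6))
```

```text
(no output)
```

View pics/low.png

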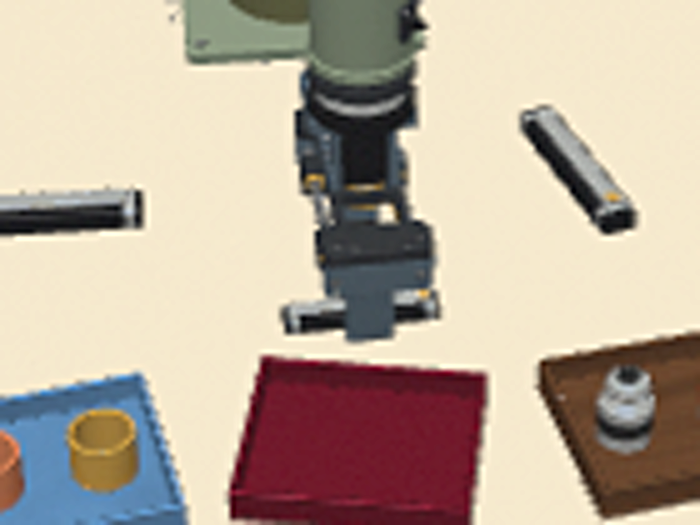

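The front finger now stands in front of the short corkscrew at (368,320), straddling it with the tip still a few mm up. I'll go a little lower and grip.

Scaled: 2 mm is 0.04.

Emit:
pendant(
  plan=[
    [[0, 0, 0.04, 0, 0, 0], [0, 0, 0.04, 0, 0, 0], [0, 0, 0, 0, 0, 0], [0, 0, 0, 0, 0, 0]],
  ],
)

```text
time_s: 33.75
ee_pos: [457.6, 11.7, -14.0]
ee_rot: [-180.0, 0.0, 92.3]
force: [0.8, 0.5, 0.0]
gripper_width: 59.7
gripper_force: 0.0
```

Emit:
pendant(
  plan=[
    [[0, 0, 0, 0, 0, 0], [0, 0, 0, 0, 0, 0], [0, 0, 0, 0, 0, 0], [0, 0, 0, 0, 0, 0], [0, 0, 0, 0, 0, 0], [0, 0, 0, 0, 0, 0], [0, 0, 0, 0, 0, 0]],
  ],
  jaw=12,
  clamp_n=25,
)

```text
time_s: 34.45
ee_pos: [457.7, 11.7, -13.9]
ee_rot: [-180.0, 0.0, 92.3]
force: [-0.4, -0.2, -0.4]
gripper_width: 21.4
gripper_force: 25.0
```

Careful with the scale: shifts go in shares of 50 mm and turns go in shares of 120 degrees. That gives: -25 mm is -0.5, -20 mm is -0.4, 7.5 degrees is 0.0625.

Emit:
pendant(
  plan=[
    [[0, 0, -0.2, 0, 0, 0], [0, 0, -0.4, 0, 0, 0], [0, 0, -0.5, 0, 0, 0], [0, 0, -0.5, 0, 0, 0], [0, 0, 0, 0, 0, 0.0625], [0, 0, 0, 0, 0, 0.0625], [0, 0, 0, 0, 0, 0]],
  ],
)

```text
time_s: 35.15
ee_pos: [457.8, 11.7, 66.9]
ee_rot: [179.9, -0.0, 77.3]
force: [-0.2, 0.8, -2.3]
gripper_width: 21.6
gripper_force: 25.0
```

Emit:
pendant(
  plan=[
    [[0.072, 0.582, 0, 0, 0, 0], [0.072, 0.582, 0, 0, 0, 0], [0.072, 0.582, 0, 0, 0, 0], [0.072, 0.582, 0, 0, 0, 0], [0.072, 0.58, 0, 0, 0, 0], [0, 0, 0, 0, 0, 0], [0, 0, 0, 0, 0, 0]],
  ],
)

```text
time_s: 35.85
ee_pos: [603.1, -2.7, 65.7]
ee_rot: [-179.9, 0.0, 77.4]
force: [-0.2, -0.5, -0.6]
gripper_width: 21.6
gripper_force: 25.0
```

Run:
```python
from workcell import *
import cv2,numpy as np
s=grab_frame("scene")
cv2.imwrite('pics/held.png',cv2.convertScaleAbs(cv2.resize(s[130:235,170:310],None,fx=5,fy=5,interpolation=cv2.INTER_CUBIC),alpha=1.6))
```

```text
(no output)
```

View pics/held.png

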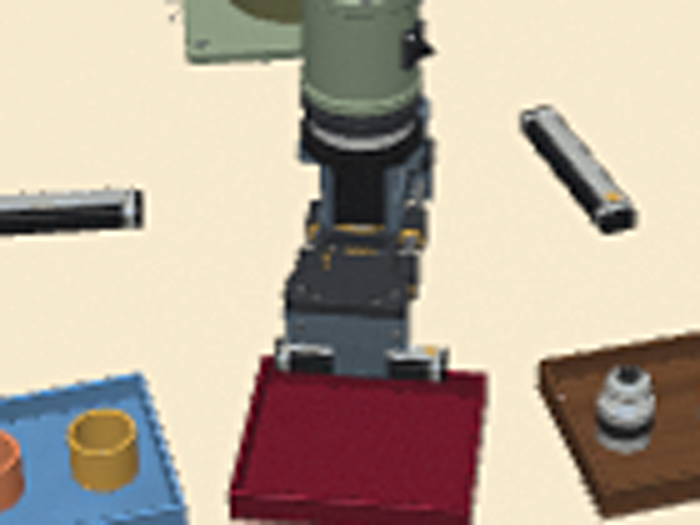

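The corkscrew is held across its middle and lies parallel to the burgundy tray's long side, spanning (278–447, 362). Next I'll lower it.

Scaled: 20 mm is 0.4, 8 mm is 0.16.

Emit:
pendant(
  plan=[
    [[0, 0, 0.4, 0, 0, 0], [0, 0, 0.4, 0, 0, 0], [0, 0, 0.4, 0, 0, 0], [0, 0, 0.16, 0, 0, 0], [0, 0, 0.04, 0, 0, 0], [0, 0, 0, 0, 0, 0], [0, 0, 0, 0, 0, 0]],
  ],
)

```text
time_s: 36.6
ee_pos: [604.1, -2.6, -2.8]
ee_rot: [179.9, -0.0, 77.3]
force: [0.7, 0.2, -1.5]
gripper_width: 21.9
gripper_force: 25.0
```

Emit:
pendant(
  plan=[
    [[0, 0, 0.04, 0, 0, 0], [0, 0, 0, 0, 0, 0], [0, 0, 0, 0, 0, 0]],
  ],
)

```text
time_s: 36.9
ee_pos: [603.6, -2.7, -5.6]
ee_rot: [180.0, -0.0, 77.3]
force: [0.5, 0.8, -1.0]
gripper_width: 21.5
gripper_force: 25.0
```

Scaled: 2 mm is 0.04.

Emit:
pendant(
  plan=[
    [[0, 0, 0.04, 0, 0, 0], [0, 0, 0, 0, 0, 0], [0, 0, 0, 0, 0, 0]],
  ],
)

```text
time_s: 37.2
ee_pos: [603.4, -2.6, -8.0]
ee_rot: [-180.0, 0.0, 77.3]
force: [0.0, 0.4, -0.3]
gripper_width: 21.9
gripper_force: 25.0
```

Emit:
pendant(
  plan=[
    [[0, 0, 0.02, 0, 0, 0], [0, 0, 0, 0, 0, 0], [0, 0, 0, 0, 0, 0]],
  ],
)

```text
time_s: 37.5
ee_pos: [603.6, -2.7, -8.8]
ee_rot: [180.0, 0.0, 77.3]
force: [-0.0, 0.2, -0.0]
gripper_width: 22.0
gripper_force: 25.0
```

Scaled: 0.8 mm is 0.016.

Emit:
pendant(
  plan=[
    [[0, 0, 0.016, 0, 0, 0], [0, 0, 0, 0, 0, 0], [0, 0, 0, 0, 0, 0]],
  ],
)

```text
time_s: 37.8
ee_pos: [603.6, -2.6, -8.8]
ee_rot: [180.0, -0.0, 77.3]
force: [-0.9, -0.9, 5.6]
gripper_width: 21.8
gripper_force: 25.0
```

Emit:
pendant(
  plan=[
    [[0, 0, 0, 0, 0, 0], [0, 0, 0, 0, 0, 0], [0, 0, 0, 0, 0, 0], [0, 0, 0, 0, 0, 0]],
  ],
  jaw=45,
)

```text
time_s: 38.2
ee_pos: [603.4, -2.6, -9.9]
ee_rot: [-180.0, 0.0, 77.3]
force: [-1.0, 0.6, 0.0]
gripper_width: 44.9
gripper_force: 0.0
```

Emit:
pendant(
  plan=[
    [[0, 0, -0.2, 0, 0, 0], [0, 0, -0.4, 0, 0, 0], [0, 0, -0.6, 0, 0, 0], [0, 0, -0.6, 0, 0, 0], [0, 0, -0.6, 0, 0, 0], [0, 0, -0.4, 0, 0, 0]],
  ],
)

```text
time_s: 38.8
ee_pos: [604.5, -2.6, 133.6]
ee_rot: [179.8, -0.0, 77.3]
force: [0.6, -0.8, -0.6]
gripper_width: 45.5
gripper_force: 0.0
```

Emit:
pendant(
  plan=[
    [[-0.5, -0.6, 0, 0, 0, 0], [-0.5, -0.6, 0, 0, 0, 0], [-0.5, -0.6, 0, 0, 0, 0], [-0.5, -0.6, 0, 0, 0, 0], [-0.5, -0.6, 0, 0, 0, 0], [-0.5, -0.6, 0, 0, 0, 0], [-0.5, -0.4, 0, 0, 0, 0], [-0.5, 0, 0, 0, 0, 0]],
  ],
)

```text
time_s: 39.6
ee_pos: [361.4, -153.6, 131.0]
ee_rot: [-180.0, -0.0, 77.3]
force: [1.0, -0.6, 0.2]
gripper_width: 44.8
gripper_force: 0.0
```

Emit:
pendant(
  plan=[
    [[-0.5, 0, 0, 0, 0, 0], [-0.5, 0, 0, 0, 0, 0], [-0.5, 0, 0, 0, 0, 0], [0, 0, 0, 0, 0, 0], [0, 0, 0, 0, 0, 0], [0, 0, 0, 0, 0, 0]],
  ],
)

```text
time_s: 40.2
ee_pos: [347.9, -226.2, 130.5]
ee_rot: [180.0, -0.0, 77.3]
force: [0.3, 0.8, -1.0]
gripper_width: 45.1
gripper_force: 0.0
```

Run:
```python
from workcell import *
import cv2,numpy as np
t=grab_frame("top"); s=grab_frame("scene")
cv2.imwrite('pics/end.png',cv2.convertScaleAbs(cv2.resize(np.vstack([t[110:260,60:460],s[125:270,60:460]]),(800,590),interpolation=cv2.INTER_CUBIC),alpha=1.5))
```

```text
(no output)
```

View pics/end.png

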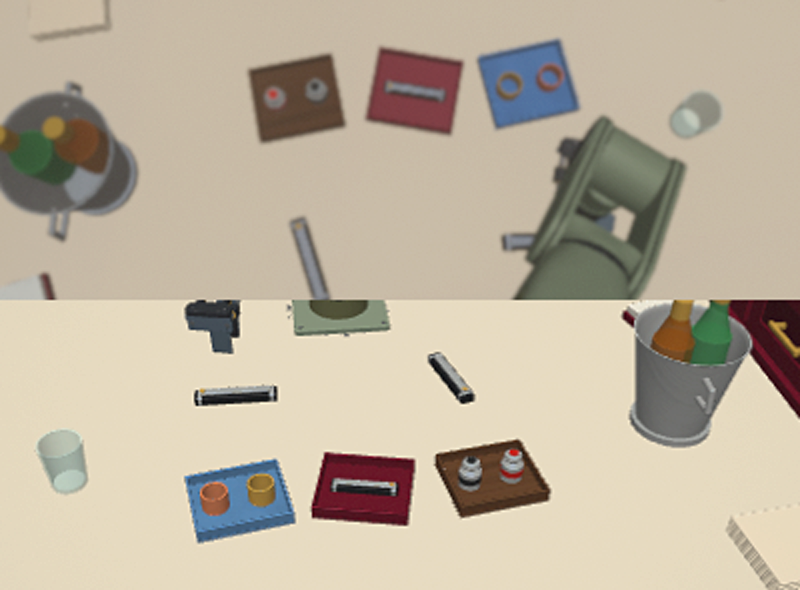

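The final view shows the stoppers upright in the walnut tray at (470,473) and (512,466), and the rings upright in the blue tray at (215,498) and (261,489). The corkscrew lies lengthwise and flat in the burgundy tray at (364,487). The ice bucket and glass haven't moved, and the arm is clear of everything.

```bash
python3 -c "
from workcell import *
print(job_done())"
```

```text
the job is handed in; nothing more can be done
None
```

I put both stoppers upright in the walnut tray, both napkin rings upright in the blue tray, and the 115 mm corkscrew flat and lengthwise in the burgundy tray; the ice bucket and glass were untouched, and I handed the job in at about 40 s (no verdict was returned).

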